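# Set the filament feeder: size slide, then seat and back off the tension screw

## Task

Set up the desktop filament feeder for thick filament: slide its blue size selector all the way to the end stop farther from the thumbscrew, then turn the orange-winged tension thumbscrew clockwise until it seats and back it off a quarter turn. Finish while still gripping the thumbscrew there, without letting go, and leave the jar, cup, toy wheel and 3D pen where they are.

Things in the scene. Friction and masses are not known exactly. Their poses are not given: they have to be found in the camera images.
- feeder: the feeder, a grey block fixed to the desk, 110 (its x) x 260 (its y) x 45 mm high, yaw varies; origin at the centre of its underside, z up. A black motor (46 x 46 mm, 42 mm high) stands at its +x side at y = -75 mm. On top: the thumbscrew's axis (x = 0, y = -75 mm) and the selector's track (x = 0, y = 12 to 108 mm, 34 mm wide, 8 mm high).
- selector (a joint): position of the size selector, 0 to 0.05 m: it slides along the feeder's +y, away from the thumbscrew. 0.05 = against the end stop beside the big white dot (thick filament); it starts between 0 and 0.02. Friction about 1.5 N; it stays where it is left.
- selector_top (a point): centre of the top of the selector's blue grip (24 mm along the feeder's x, 18 mm along its y, 36 mm high, standing on the track); this point is 89.5 mm above the desk; axes as the feeder's.
- thumbscrew (a joint): angle of the thumbscrew in rad, growing as it turns clockwise seen from above, 0 to 4.0. 4.0 = seated: a hard stop, the screw turns no further. It starts between 1.6 and 3.1 and stays where it is left (friction about 0.05 N m); it does not rise or sink. Below the wing are a black disc (40 mm across) and a dial plate (56 mm). A quarter turn back from the seat is 2.43.
- wing_grip (a point): the point to grip on the thumbscrew's orange wing, an upright bar 40 mm long (its x), 12 mm thick (its y), standing 58.5 to 90.5 mm above the desk. The point is on the screw's axis, 80.5 mm above the desk; it turns with the wing. A white stripe on top runs to the wing's -x end: seated it points to the red mark on the feeder (feeder's -x side), a quarter turn back to the green mark (-y side).
- paint_jar: bystander: yellow jar, 56 mm across, 105 mm high, loose; origin at the centre of its underside
- cup: bystander: green see-through cup, 68 mm across the rim, 85 mm high, loose; origin at the centre of its underside
- wheel: bystander: toy robot wheel lying flat, black tyre and yellow hub, 66 mm across, 27 mm high, loose; origin at the centre of its underside
- pen: bystander: white and blue 3D pen lying along its x axis, about 150 mm long, 27 mm wide, 24 mm high, loose; origin at the underside of its grip's middle

How it is judged (in metres and radians):
On the way, in this order (a step that is already met when the one before it is completed fails the run):
1. the size selector is against its end stop (value of joint selector above 0.047 m), for 0.1 s.
2. the thumbscrew is seated (value of joint thumbscrew above 3.92 rad), for 0.1 s.
At the end, for the whole second after the job is handed in: The selector is within 4 mm of its end stop; the thumbscrew, having been seated after that, is a quarter turn back from the seat (within 0.26 rad, 15 degrees) and the fingers still grip its wing (more than 2 N, grasp point within 35 mm of the grip point) (value of joint selector above 0.046 m and value of joint thumbscrew between 2.17 and 2.69 rad and contact force between the fingers and thumbscrew above 2 N and distance between the grasp point and wing_grip below 0.035 m); the arm keeps its last pose, push and grip.
It fails at once if the paint jar is disturbed (moved more than 25 mm) (distance of paint_jar from where it was at the start of the episode above 0.025 m).
It fails at once if the cup is disturbed (moved more than 25 mm) (distance of cup from where it was at the start of the episode above 0.025 m).
It fails at once if the wheel is disturbed (moved more than 25 mm) (distance of wheel from where it was at the start of the episode above 0.025 m).
It fails at once if the pen is disturbed (moved more than 25 mm) (distance of pen from where it was at the start of the episode above 0.025 m).
It also fails if it takes over 54 s, if anything falls off the work surface, if the arm or the gripper's body presses on something with over 40 N, if the wrist force passes 120 N, or if a joint passes its speed limit or range.

## Robot

A 6-joint arm with a two-finger parallel gripper is mounted at the origin on the work surface. World frame = base frame: x ahead of the robot, y to its left, z up, the work surface at z = 0. Lengths are in mm, angles in rad, forces in N, time in s.
With the tool pointing down it reaches from about 275 to 750 mm from the base axis. Payload 10.2 kg.
Tool frame: the origin (TCP) lies midway between the tips of the shut fingers; the grasp point (between the pads) lies 19 mm behind it; z points along the fingers, y is the direction in which the jaws open and shut (so a half turn about z gives the same grasp; the last joint's range is limited). The gripper opens to 85 mm and grips with 20 to 120 N. Pads are 22 mm wide; open, the fingers measure 114 mm over their backs; the gripper's body (76 mm by 85 mm) begins 54 mm behind the grasp point. The pads swing forward as they close: fully open they stand 13 mm farther back than shut.
Start: joints at [1.095, 0.313, 1.498, -0, 1.331, -0.223], TCP at [131.324, 508.316, 231.294] pointing down, gripper open.
Joint ranges: [-2.94, 2.94], [-0.97, 2.17], [0.19, 2.56], [-1.23, 4.37], [0.02, 3.11], [-2.88, 2.88]. Speed limits (rad/s): [2.39, 2.39, 3.01, 3.14, 3.14, 3.14].

## Interface

Orientations are given as a unit quaternion [w, x, y, z].
In Python, from rig import sense, optics, ctrl gives the robot as it stands.
- The arm moves only by the tool play_rows, never from a script. Its argument "plan" is a list of rows, each a list of 7 numbers: the shift along the world's x, y, z in mm, then the turn, a rotation vector about the world's x, y, z in rad, then the opening, from -1 (shut) to 1 (fully open), so that 0 is half open. A call has 1 to 5 rows; each row shifts and turns the pose as measured when the row begins; what a row does not reach is not made up. A row lasts 1/12 s, in which the tool goes at most 41.7 mm and 7.16 degrees, less where a joint would pass 70% of its speed; a pose out of reach is approached as far as the arm can. A call is refused whole if a number of a shift passes 41.7 or a number of a turn 0.125, either way. A call with a gripper value outside its range is refused whole. The fingers move at their own pace and stop on an object; "grip_force" is the grip in N (left out, the last holds). Time passes only in rows, so rows that do not move let the fingers close. It gives the time, the measured TCP pose, the force and the opening at its end, in the units of the state.
- sense(): the state, without advancing time (a new reading comes with each control period).
- optics.capture(name): name is "scene" or "top" or "wrist"; returns a dict with "img" (420x560x3 uint8, blue, green, red), "fx", "fy", "cx", "cy" (pixels), "world_to_cam" (4x4, takes a point from world to camera coordinates). Camera axes: x right, y up, looking along -z (the intrinsics and any distortion apply to the point x, -y, -z); pixel columns grow to the right and rows downward; lengths in mm; the calibration is good to about 2 mm. A picture is of the moment at which its call begins. There is no depth.
- ctrl.finish_job(): hands the job in, once; it reports no verdict.
The state is a dict: "time_s": time; "joints": joint angles; "dq": joint speeds; "tau": joint torques, N m; "eef_pos": TCP position; "ee_rot": TCP orientation; "force": force on the tool from outside, world axes, zero at the start; "wrist_torque": the same for the moment, N m; "grip_width": opening from 0.0 (shut) to 1.0 (fully open).
Only numpy, scipy, OpenCV 4.12 (cv2) and the standard library are available. Lean on these libraries where they do the work, as an engineer would, in place of code of your own. Each camera call takes 0.05 s, during which the arm holds its last target. There are 200 camera calls.

## Working session

There is one attempt and no reset: what is moved stays moved. The work goes in short steps, Python scripts to look and compute and a tool call to move; the robot and the scene stay as the last step left them, time stands still between calls to the robot, and variables do not carry over. Pictures are saved under pics/ and viewed, about 8 in all and at most 12, crops included, and the job is handed in when it is done.

Besides the shell and the picture viewer there is one more tool, called after "Emit:" as name([rows], argument=value, ...), one row to a line, values as JSON. play_rows: Moves the arm, as the interface text tells. Its arguments: {"type":"object","properties":{"plan":{"type":"array"},"grip_force":{"type":"number"}},"required":["plan"]}

```bash
mkdir -p pics; python3 - <<'E'
from rig import sense, optics, ctrl
import cv2,numpy as np
s=sense();print(s)
for n in("scene","top"):
    c=optics.capture(n);cv2.imwrite(f"pics/{n}0.png",c["img"]);print(n,c.keys(),c["fx"],c["fy"],c["cx"],c["cy"]);print(np.round(c["world_to_cam"],3))
E
```

```text
{'time_s': 0.0, 'joints': array([ 1.09462651e+00,  3.13417596e-01,  1.49844823e+00,  4.06198014e-05,
        1.33101366e+00, -2.23371143e-01]), 'dq': array([-0.0002064 ,  0.00142504,  0.00012374,  0.00169194,  0.00072536,
       -0.00014848]), 'tau': array([-1.41092904e-03, -4.12269080e+01, -2.59735537e+01, -2.82953542e-04,
        4.11071276e-03,  2.54248113e-05]), 'eef_pos': array([131.17353864, 508.07688214, 230.74746573]), 'ee_rot': array([-2.39018590e-04,  1.26067799e-01,  9.92021419e-01, -5.97698487e-04]), 'force': array([-0.43315094,  0.58397923, -0.65071298]), 'wrist_torque': array([-0.03183602, -0.0245613 ,  0.06179488]), 'grip_width': 0.9985147755583946}
scene dict_keys(['img', 'fx', 'fy', 'cx', 'cy', 'world_to_cam']) 422.1288918205139 422.1288918205139 277.1327324008545 205.17711092565384
[[-7.090000e-01  7.050000e-01  2.100000e-02  3.951330e+02]
 [-3.980000e-01 -4.240000e-01  8.140000e-01  1.816000e+02]
 [ 5.830000e-01  5.680000e-01  5.810000e-01 -1.440821e+03]
 [ 0.000000e+00  0.000000e+00  0.000000e+00  1.000000e+00]]
top dict_keys(['img', 'fx', 'fy', 'cx', 'cy', 'world_to_cam']) 472.28898058829805 472.28898058829805 275.848821599134 209.13618364871215
[[ 1.100000e-02 -1.000000e+00 -5.000000e-03  2.492100e+01]
 [ 9.960000e-01  1.100000e-02  8.900000e-02 -6.169170e+02]
 [-8.900000e-02 -6.000000e-03  9.960000e-01 -1.158128e+03]
 [ 0.000000e+00  0.000000e+00  0.000000e+00  1.000000e+00]]
```

View pics/top0.png

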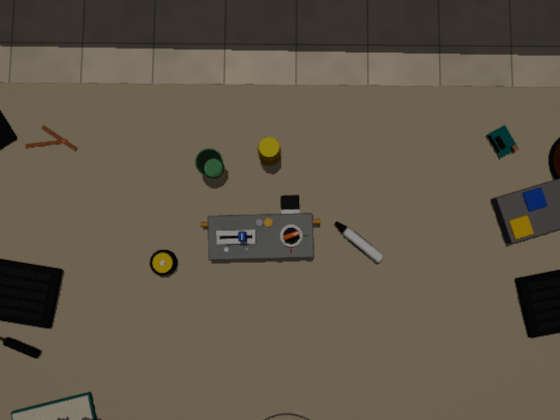

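View pics/scene0.png

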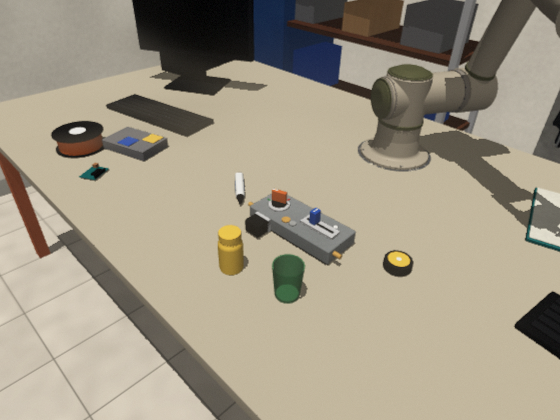

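The top view shows the feeder at about (260,237). Its thumbscrew is at (291,236), the blue selector at (242,237) and the motor at (290,204). The scene view agrees, and the feeder's +y is roughly the world's +y. Next I'll measure these.

```bash
cat > h.py <<'E'
from rig import sense, optics, ctrl
import cv2,numpy as np
def ray(c,u,v,z):
    W=c["world_to_cam"];R=W[:3,:3];o=-R.T@W[:3,3]
    d=R.T@np.array([(u-c["cx"])/c["fx"],-(v-c["cy"])/c["fy"],-1])
    return (o+d*(z-o[2])/d[2])
def blobs(c,lo,hi,roi,amin=5):
    u0,v0,u1,v1=roi;h=cv2.cvtColor(c["img"],cv2.COLOR_BGR2HSV)[v0:v1,u0:u1]
    m=cv2.inRange(h,np.array(lo),np.array(hi));n,l,s,ce=cv2.connectedComponentsWithStats(m)
    return [(s[i,4],ce[i]+[u0,v0],np.argwhere(l==i)[:,::-1]+[u0,v0]) for i in range(1,n) if s[i,4]>=amin]
E
python3 - <<'E'
from h import *
c=optics.capture("top");roi=(195,190,330,270)
for n,lo,hi,z in(("blue",(105,120,60),(130,255,255),89.5),("orange/red",(0,140,100),(12,255,255),90.5),("orange2",(13,140,100),(28,255,255),45),("green",(45,80,50),(85,255,255),45.5),("white",(0,0,170),(180,40,255),55),("motor",(0,0,0),(180,255,28),42)):
    for a,ce,p in blobs(c,lo,hi,roi,3):print(n,a,ce.round(1),ray(c,*ce,z).round(1))
# feeder body
h=c["img"][190:270,195:330].astype(int)
hsv=cv2.cvtColor(c["img"],cv2.COLOR_BGR2HSV)[190:270,195:330]
print(hsv[60,20],hsv[60,60],hsv[72,60])
m=cv2.inRange(hsv,np.array((85,15,40)),np.array((125,110,130)))
cs,_=cv2.findContours(m,cv2.RETR_EXTERNAL,cv2.CHAIN_APPROX_NONE);k=max(cs,key=cv2.contourArea);r=cv2.minAreaRect(k);print(r)
print([ray(c,*(q+[195,190]),45).round(1).tolist() for q in cv2.boxPoints(r)])
cv2.imwrite("pics/crop.png",cv2.resize(c["img"][195:270,195:330],None,fx=5.9,fy=5.9,interpolation=cv2.INTER_CUBIC))
E
```

```text
blue 47 [241.4 236. ] [546.4 112.4  89.5]
orange/red 3 [297. 231.] [559.6 -19.2  90.5]
orange/red 41 [288.9 235.4] [548.9   0.   90.5]
orange/red 5 [291. 250.] [514.7  -5.4  90.5]
orange2 60 [268. 222.] [582.8  50.6  45. ]
orange2 23 [316.7 221. ] [586.9 -69.2  45. ]
orange2 23 [203.3 224. ] [576.3 210.3  45. ]
green 5 [305. 235.] [551.9 -40.7  45.5]
motor 230 [289.6 202. ] [633.5  -2.3  42. ]
motor 38 [289.3 230.3] [563.3  -2.2  42. ]
motor 11 [248.1 236.3] [547.3  99.5  42. ]
motor 29 [229.7 236.6] [546.  144.8  42. ]
motor 56 [292.3 239.5] [540.6  -9.6  42. ]
motor 4 [244.5 244. ] [528.2 108.   42. ]
[30  3 78] [30  3 79] [20 71 75]
((46.5, 46.0), (6.0, 1.0), 90.0)
[[555.1, 116.9, 45.0], [555.1, 114.4, 45.0], [540.4, 114.2, 45.0], [540.3, 116.6, 45.0]]
```

View pics/crop.png

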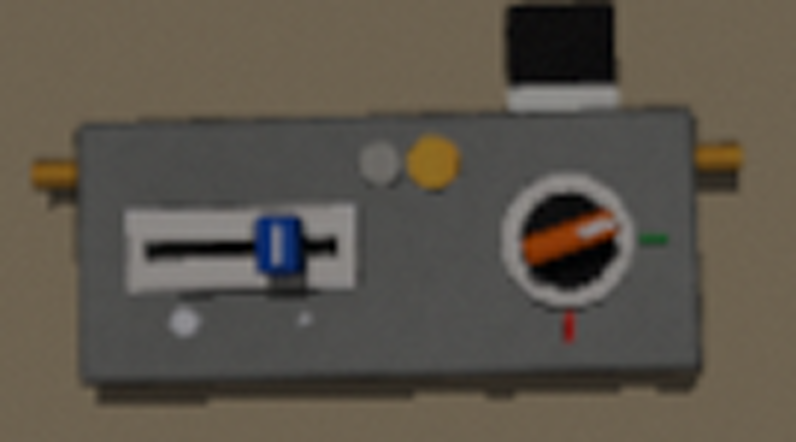

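The crop shows the screw disc centre at crop (568,241) and the blue grip at (279,245). The stripe points right and about 17° up, so the thumbscrew is at about 2.15 rad. The green mark is at (653,240), red at (568,327), and the big dot is on the left. I'll move above the gap between screw and selector.

Emit:
play_rows([
  [38, -40, 0, 0, 0, -0.12, -1],
  [38, -40, 0, 0, 0, -0.12, -1],
  [38, -40, 0, 0, 0, -0.12, -1],
  [38, -40, 0, 0, 0, -0.12, -1],
  [38, -40, 0, 0, 0, -0.12, -1],
])

```text
time_s: 0.57
eef_pos: [274.2, 354.4, 229.7]
ee_rot: [-0.001, 0.418, 0.908, -0.001]
force: [0.9, 0.9, -0.0]
grip_width: 0.295
```

Emit:
play_rows([
  [38, -40, 0, 0, 0, -0.12, -1],
  [38, -40, 0, 0, 0, -0.12, -1],
  [38, -40, 0, 0, 0, -0.12, -1],
  [38, -40, 0, 0, 0, -0.12, -1],
  [38, -40, 0, 0, 0, -0.12, -1],
])

```text
time_s: 0.98
eef_pos: [416.3, 201.6, 229.7]
ee_rot: [-0.001, 0.678, 0.735, -0.0]
force: [0.1, 0.8, 0.5]
grip_width: 0.003
```

```bash
python3 - <<'E'
from h import *
s=sense();print(s["time_s"],s["eef_pos"].round(1),s["ee_rot"].round(3),s["joints"].round(2),s["grip_width"])
c=optics.capture("wrist");cv2.imwrite("pics/w1.png",c["img"])
E
```

```text
0.9833 [416.3 201.6 229.7] [-0.001  0.678  0.735 -0.   ] [0.2  0.18 1.68 0.   1.29 0.11] 0.0029248813919280463
```

View pics/w1.png

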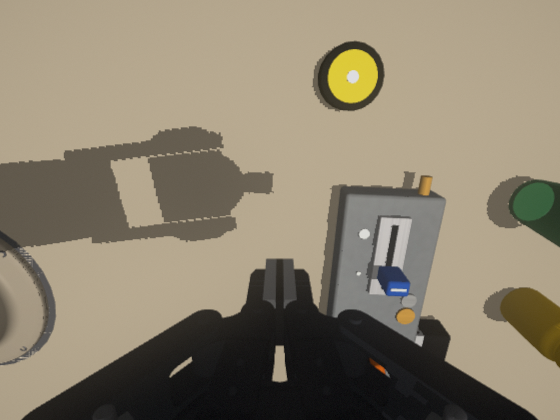

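The wrist view has image up as +y and right as +x. It shows the selector at (393,280), the big dot at (364,234) and the wheel clear at the top. I'll continue.

Emit:
play_rows([
  [35, -35, 0, 0, 0, -0.03, -1],
  [35, -35, 0, 0, 0, -0.03, -1],
  [35, -35, 0, 0, 0, 0, -1],
  [30, -35, 0, 0, 0, 0, -1],
  [0, 0, 0, 0, 0, 0, -1],
])

```text
time_s: 1.45
eef_pos: [534.0, 76.0, 228.3]
ee_rot: [-0.001, 0.707, 0.708, -0.001]
force: [0.4, 0.7, 1.1]
grip_width: 0.004
```

```bash
python3 - <<'E'
from h import *
s=sense();print(s["time_s"],s["eef_pos"].round(1),s["ee_rot"].round(3))
c=optics.capture("wrist");cv2.imwrite("pics/w2.png",c["img"])
for n,lo,hi,z in(("blue",(105,120,60),(130,255,255),89.5),("white",(0,0,150),(180,40,255),53),):
    for a,ce,p in blobs(c,lo,hi,(0,0,560,420),60):
        r=cv2.minAreaRect(p.astype(np.float32));print(n,a,ce.round(1),ray(c,*ce,z).round(1),[ray(c,*q,z)[:2].round(1).tolist() for q in cv2.boxPoints(r)])
E
```

```text
1.45 [534.   76.  228.3] [-0.001  0.707  0.708 -0.001]
blue 413 [292.4 155.8] [544.8 113.3  89.5] [[533.8, 121.9], [555.7, 121.9], [556.2, 104.2], [533.8, 104.1]]
white 2298 [291.5 123.8] [544.9 138.3  53. ] [[527.2, 177.6], [559.8, 177.7], [562.6, 81.4], [526.7, 81.4]]
white 145 [259.9 107. ] [514.6 153.7  53. ] [[506.1, 153.8], [514.9, 161.9], [523.3, 153.8], [514.5, 145.5]]
white 219 [325.1 188.2] [580.5  73.7  53. ] [[568.6, 73.5], [579.9, 85.6], [591.8, 74.0], [580.5, 61.6]]
white 314 [346.2 251. ] [607.3   1.9  53. ] [[603.4, -20.7], [601.8, 23.8], [611.2, 23.5], [613.2, -21.0]]
white 511 [298.1 247.4] [553.9   6.2  53. ] [[520.1, -5.2], [533.6, 32.2], [583.1, 11.5], [571.2, -27.4]]
white 220 [278.9 361.8] [ 532.7 -153.8   53. ] [[524.6, -178.6], [529.0, -130.8], [541.6, -132.5], [537.7, -180.4]]
```

View pics/w2.png

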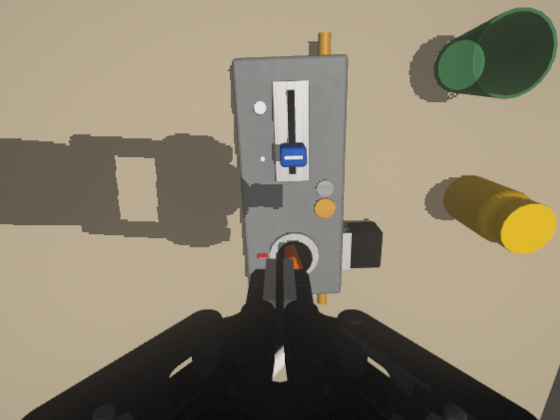

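The wrist view confirms the blue grip at (292,156). On the 89.5 mm plane it measures 22 x 18 mm centred at (545,113), which matches the given size. The track runs from y 81 to 178, so feeder yaw is about 0. I'll descend behind the selector.

Emit:
play_rows([
  [4, -1, -35, 0, 0, 0, -1],
  [4, -1, -35, 0, 0, 0, -1],
  [4, -1, -35, 0, 0, 0, -1],
  [0, 0, -30, 0, 0, 0, -1],
  [0, 0, 0, 0, 0, 0, -1],
])

```text
time_s: 1.92
eef_pos: [542.7, 78.1, 90.2]
ee_rot: [-0.0, 0.706, 0.708, 0.001]
force: [-0.7, -1.1, -1.3]
grip_width: -0.0
```

Emit:
play_rows([
  [2, -1, -14, 0, 0, 0, -1],
  [0, 0, -8, 0, 0, 0, -1],
  [0, 0, 0, 0, 0, 0, -1],
  [0, 0, 0, 0, 0, 0, -1],
])

```text
time_s: 2.25
eef_pos: [544.2, 79.9, 71.2]
ee_rot: [-0.0, 0.705, 0.71, 0.001]
force: [-1.2, -0.7, -0.7]
grip_width: -0.001
```

Emit:
play_rows([
  [0, 8, 0, 0, 0, 0, -1],
  [0, 8, 0, 0, 0, 0, -1],
  [0, 8, 0, 0, 0, 0, -1],
  [0, 8, 0, 0, 0, 0, -1],
  [0, 0, 0, 0, 0, 0, -1],
])

```text
time_s: 2.67
eef_pos: [545.5, 115.6, 75.9]
ee_rot: [0.003, 0.704, 0.71, 0.003]
force: [0.1, -0.1, -0.4]
grip_width: -0.002
```

Emit:
play_rows([
  [0, 4, -5, 0, 0, 0, -1],
  [0, 4, -2, 0, 0, 0, -1],
  [0, 4, -1, 0, 0, 0, -1],
  [0, 0, 0, 0, 0, 0, -1],
])

```text
time_s: 3.0
eef_pos: [546.0, 129.4, 67.9]
ee_rot: [0.003, 0.704, 0.71, 0.004]
force: [0.4, 0.3, 0.6]
grip_width: -0.0
```

```bash
python3 - <<'E'
from h import *
s=sense();print(s["time_s"],s["eef_pos"].round(1),s["ee_rot"].round(3),s["force"].round(1))
for n in("wrist","top"):
  c=optics.capture(n)
  for a,ce,p in blobs(c,(105,120,60),(130,255,255),(0,0,560,420),30): print(n,a,ce,ray(c,*ce,89.5).round(1),p.min(0),p.max(0))
E
```

```text
3.0 [546.  129.4  67.9] [0.003 0.704 0.71  0.004] [0.4 0.3 0.6]
wrist 2727 [276.31133113 244.4396773 ] [543.6 155.7  89.5] [249 214] [304 275]
top 391 [534.43222506 198.93606138] [ 642.2 -582.7   89.5] [523 188] [546 210]
```

Emit:
play_rows([
  [0, 4, -1, 0, 0, 0, -1],
  [0, 3, -1, 0, 0, 0, -1],
  [0, 3, 0, 0, 0, 0, -1],
  [0, 0, 0, 0, 0, 0, -1],
])

```text
time_s: 3.43
eef_pos: [546.3, 134.3, 66.5]
ee_rot: [0.006, 0.704, 0.71, 0.0]
force: [-0.2, 0.4, 0.5]
grip_width: -0.001
```

```bash
python3 - <<'E'
from h import *
c=optics.capture("wrist");cv2.imwrite("pics/w3.png",c["img"])
for a,ce,p in blobs(c,(105,120,60),(130,255,255),(0,0,560,420),30): print(a,ce,ray(c,*ce,89.5).round(1),p.min(0),p.max(0))
s=sense();print(s["eef_pos"].round(1),s["force"].round(1))
E
```

```text
2880 [275.47708333 244.88958333] [543.5 161.5  89.5] [248 215] [303 276]
[546.3 134.7  66.4] [-0.  -5.8  2. ]
```

View pics/w3.png

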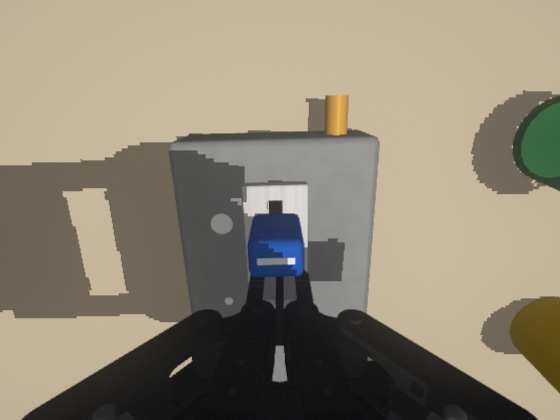

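The wrist view shows the selector at (276,245) next to the big dot, and the force is just starting to rise. I'll push further to confirm it's at the stop.

Emit:
play_rows([
  [0, 4, 0, 0, 0, 0, -1],
  [0, 4, 0, 0, 0, 0, -1],
  [0, 4, 0, 0, 0, 0, -1],
])

```text
time_s: 3.73
eef_pos: [546.4, 135.2, 66.8]
ee_rot: [0.012, 0.703, 0.711, -0.009]
force: [-4.1, -27.3, 3.4]
grip_width: -0.002
```

Emit:
play_rows([
  [0, 4, 0, 0, 0, 0, -1],
  [0, 4, 0, 0, 0, 0, -1],
])

```text
time_s: 3.9
eef_pos: [546.3, 135.0, 66.9]
ee_rot: [0.016, 0.703, 0.711, -0.015]
force: [-3.0, -28.1, 3.4]
grip_width: 0.002
```

It stopped firmly at y=135 under 28 N, as predicted. I'll back off, rise, and move past the screw to look at it.

Emit:
play_rows([
  [0, -14, 0, 0, 0, 0, -1],
  [0, -8, 10, 0, 0, 0, -1],
  [0, 0, 40, 0, 0, 0, -1],
  [0, 0, 40, 0, 0, 0, -1],
  [0, -20, 40, 0, 0, 0, -1],
])

```text
time_s: 4.32
eef_pos: [541.4, 95.3, 191.4]
ee_rot: [0.009, 0.703, 0.711, -0.021]
force: [1.1, -0.1, 0.2]
grip_width: 0.004
```

Emit:
play_rows([
  [0, -40, 0, 0, 0, 0, 0],
  [0, -40, 0, 0, 0, 0, 0],
  [0, -40, 0, 0, 0, 0, 0.2],
  [0, -40, 0, 0, 0, 0, 0.2],
  [0, -40, 0, 0, 0, 0, 0.2],
])

```text
time_s: 4.73
eef_pos: [544.3, -105.1, 206.3]
ee_rot: [0.017, 0.699, 0.715, -0.011]
force: [0.4, 0.1, -0.2]
grip_width: 0.598
```

```bash
python3 - <<'E'
from h import *
s=sense();print(s["time_s"],s["eef_pos"].round(1),s["ee_rot"].round(3),s["grip_width"])
c=optics.capture("wrist");cv2.imwrite("pics/w4.png",c["img"])
for n,lo,hi,z in(("blue",(105,120,60),(130,255,255),89.5),("orange",(0,140,60),(12,255,255),90.5),("green",(45,100,50),(85,255,255),45.5),("white",(0,0,150),(180,40,255),90.5)):
    for a,ce,p in blobs(c,lo,hi,(0,0,560,420),20):
        r=cv2.minAreaRect(p.astype(np.float32));print(n,a,ce.round(1),ray(c,*ce,z).round(1),ray(c,*ce,45.5).round(1),[ray(c,*q,z)[:2].round(1).tolist() for q in cv2.boxPoints(r)])
E
```

```text
4.7333 [ 544.3 -105.1  206.3] [ 0.017  0.699  0.715 -0.011] 0.5981096782266656
orange 781 [287.3  67.4] [548.4  -2.9  90.5] [549.8  -0.6  45.5] [[536.9, 11.1], [548.5, 14.5], [562.1, -21.8], [549.8, -25.6]]
orange 68 [245.3  74. ] [517.5  -8.   90.5] [513.4  -6.7  45.5] [[512.8, -6.8], [522.4, -6.6], [522.4, -9.3], [512.8, -9.5]]
green 41 [287.2 116.5] [550.9 -41.5  45.5] [550.9 -41.5  45.5] [[549.7, -35.9], [552.4, -35.8], [552.7, -46.3], [550.0, -46.4]]
white 1417 [288.5  72.2] [549.3  -6.1  90.5] [550.9  -4.4  45.5] [[525.5, 16.4], [570.3, 17.4], [573.5, -30.1], [525.3, -31.1]]
white 658 [355.5  71.2] [598.9  -4.4  90.5] [609.2  -2.4  45.5] [[595.0, -24.5], [594.1, 14.6], [602.4, 14.3], [603.8, -24.9]]
white 100 [293.5  86.1] [553.4 -15.6  90.5] [555.7 -15.6  45.5] [[549.2, -9.3], [552.6, -8.3], [557.5, -22.2], [553.9, -23.2]]
white 1811 [265.4 244.4] [ 533.2 -148.9   90.5] [ 531.9 -172.4   45.5] [[495.8, -180.3], [554.0, -108.8], [567.6, -121.3], [509.6, -195.4]]
```

View pics/w4.png

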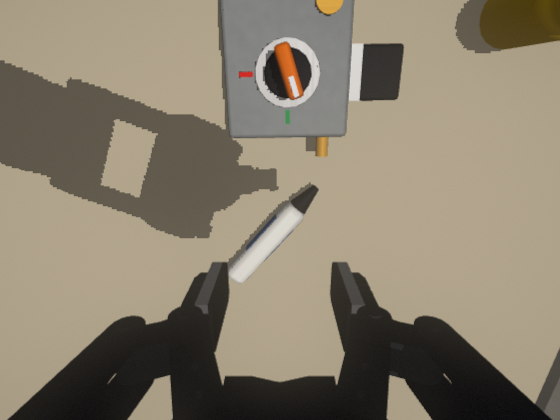

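The wrist view shows the orange wing centred at (287,68), with a top rectangle of 39 x 12 mm centred at (549,-5.5) heading -69.5°. The red mark is at (245,74), the green at (287,117), and together they give the axis at about (550,-6.5). The thumbscrew is at about 2.07 rad. I'll align the jaws at heading +20°.

Emit:
play_rows([
  [1, 33, 0, 0.02, 0.005, 0.11, 0.2],
  [1, 30, 0, 0.02, 0.005, 0.11, 0.2],
  [1, 20, 0, 0, 0, 0.11, 0.2],
  [0, 0, -10, 0, 0, 0, 0.2],
  [0, 0, 0, 0, 0, 0, 0.2],
])

```text
time_s: 5.2
eef_pos: [547.7, -29.6, 198.9]
ee_rot: [0.002, 0.573, 0.82, 0.004]
force: [-0.1, -0.5, -0.4]
grip_width: 0.596
```

```bash
cat > st.py <<'E'
from rig import sense
import numpy as np
from scipy.spatial.transform import Rotation as R
s=sense();q=s["ee_rot"];M=R.from_quat([q[1],q[2],q[3],q[0]]).as_matrix()
print(s["time_s"],s["eef_pos"].round(1),"zaxis",M[:,2].round(3),"yhead",np.degrees(np.arctan2(M[1,1],M[0,1])).round(1),"j6",s["joints"].round(2),"F",s["force"].round(1),"T",s["wrist_torque"].round(2),"w",round(s["grip_width"],3))
E
python3 st.py
```

```text
5.2 [547.7 -29.6 198.9] zaxis [ 0.009  0.004 -1.   ] yhead 20.1 j6 [-0.27  0.39  1.48  0.01  1.27 -0.62] F [-0.1 -0.5 -0.4] T [-0.02 -0.   -0.03] w 0.596
```

Emit:
play_rows([
  [1, 15, -10, 0, 0.005, 0, 0.2],
  [1, 10, -30, 0, 0, 0, 0.2],
  [0, 0, -30, 0, 0, 0, 0.2],
  [0, 0, -15, 0, 0, 0, 0.2],
  [0, 0, 0, 0, 0, 0, 0.2],
])

```text
time_s: 5.62
eef_pos: [550.6, -5.0, 113.5]
ee_rot: [0.003, 0.578, 0.816, 0.004]
force: [-0.5, 0.6, -0.4]
grip_width: 0.6
```

```bash
python3 st.py
```

```text
5.6167 [550.6  -5.  113.5] zaxis [ 0.009  0.004 -1.   ] yhead 19.4 j6 [-0.22  0.48  1.58  0.01  1.07 -0.57] F [-0.5  0.6 -0.4] T [0.05 0.   0.  ] w 0.6
```

Emit:
play_rows([
  [-1, -1, -25, 0, 0, 0.01, 0.2],
  [0, 0, -15, 0, 0, 0.01, 0.2],
  [0, 0, -4, 0, 0, 0, 0.2],
  [0, 0, 0, 0, 0, 0, 0.2],
])

```text
time_s: 5.95
eef_pos: [551.3, -8.1, 71.5]
ee_rot: [0.004, 0.573, 0.82, 0.005]
force: [0.2, -0.3, -0.2]
grip_width: 0.604
```

```bash
python3 st.py
```

```text
5.95 [551.3  -8.1  71.5] zaxis [ 0.013  0.004 -1.   ] yhead 20.1 j6 [-0.23  0.54  1.61  0.01  0.98 -0.59] F [ 0.2 -0.3 -0.2] T [0.   0.06 0.01] w 0.604
```

Emit:
play_rows([
  [-1, 1.5, -4, 0, 0, 0, 0.2],
  [0, 0, 0, 0, 0, 0, -0.4],
  [0, 0, 0, 0, 0, 0, -1],
  [0, 0, 0, 0, 0, 0, -1],
  [0, 0, 0, 0, 0, 0, -1],
], grip_force=40)

```text
time_s: 6.37
eef_pos: [551.4, -7.8, 71.7]
ee_rot: [0.006, 0.574, 0.819, 0.006]
force: [-2.5, -1.8, -6.6]
grip_width: 0.126
```

Emit:
play_rows([
  [0, 0, 0, 0, 0, 0, -1],
  [0, 0, 0, 0, 0, 0, -1],
])

```text
time_s: 6.53
eef_pos: [551.3, -7.8, 71.7]
ee_rot: [0.006, 0.574, 0.819, 0.006]
force: [2.2, -1.0, -5.0]
grip_width: 0.132
```

```bash
python3 st.py
```

```text
6.5333 [551.3  -7.8  71.7] zaxis [ 0.017  0.002 -1.   ] yhead 19.9 j6 [-0.23  0.54  1.62  0.01  0.97 -0.58] F [ 2.2 -1.  -5. ] T [-0.07 -0.21  0.05] w 0.132
```

Gripped, with a width of 11 mm against the wing's 12. The pads sit a bit high, so I'll reopen slightly, go lower and regrip.

Emit:
play_rows([
  [0, 0, 0, 0, 0, 0, 0],
  [0, 0, 0, 0, 0, 0, 0],
  [-0.5, 0.5, -6, 0, 0, 0, 0],
  [0, 0, -3, 0, 0.01, 0, 0],
  [0, 0, 0, 0, 0, 0, 0],
])

```text
time_s: 6.95
eef_pos: [551.7, -7.2, 63.3]
ee_rot: [0.003, 0.574, 0.819, 0.003]
force: [0.2, 0.6, -0.4]
grip_width: 0.501
```

Emit:
play_rows([
  [0, 0, 0, 0, 0, 0, -1],
  [0, 0, 0, 0, 0, 0, -1],
  [0, 0, 0, 0, 0, 0, -1],
  [0, 0, 0, 0, 0, 0, -1],
  [0, 0, 0, 0, 0, 0, -1],
])

```text
time_s: 7.37
eef_pos: [551.0, -7.4, 63.2]
ee_rot: [0.002, 0.574, 0.819, 0.002]
force: [0.5, -1.6, -1.1]
grip_width: 0.134
```

```bash
python3 st.py
```

```text
7.3667 [551.   -7.4  63.2] zaxis [ 0.006  0.001 -1.   ] yhead 20.0 j6 [-0.23  0.55  1.62  0.    0.97 -0.58] F [ 0.5 -1.6 -1.1] T [-0.01 -0.01  0.01] w 0.134
```

Emit:
play_rows([
  [0, 0, 0, 0, 0, -0.11, -1],
  [0, 0, 0, 0, 0, -0.11, -1],
  [0, 0, 0, 0, 0, -0.11, -1],
  [0, 0, 0, 0, 0, -0.11, -1],
  [0, 0, 0, 0, 0, -0.11, -1],
])

```text
time_s: 7.78
eef_pos: [549.8, -7.5, 63.2]
ee_rot: [0.001, 0.781, 0.624, 0.0]
force: [-2.8, 0.0, 0.5]
grip_width: 0.136
```

```bash
python3 st.py
```

```text
7.7833 [549.8  -7.5  63.2] zaxis [ 0.002 -0.002 -1.   ] yhead -12.7 j6 [-0.23  0.55  1.62 -0.    0.97 -0.  ] F [-2.8  0.   0.5] T [-0.    0.29  0.03] w 0.136
```

Working well, with low forces. I'll continue.

Emit:
play_rows([
  [0, 0, 0, 0, 0, -0.12, -1],
  [0, 0, 0, 0, 0, -0.12, -1],
  [0, 0, 0, 0, 0, -0.12, -1],
  [0, 0, 0, 0, 0, -0.12, -1],
  [0, 0, 0, 0, 0, -0.12, -1],
])

```text
time_s: 8.2
eef_pos: [548.5, -6.9, 63.2]
ee_rot: [0.0, 0.935, 0.354, -0.001]
force: [-1.6, 1.9, 1.1]
grip_width: 0.136
```

```bash
python3 st.py
```

```text
8.2 [548.5  -6.9  63.2] zaxis [-0.002 -0.001 -1.   ] yhead -48.6 j6 [-0.23  0.55  1.62 -0.    0.97  0.62] F [-1.6  1.9  1.1] T [0.1  0.19 0.06] w 0.136
```

Emit:
play_rows([
  [0, 0, 0, 0, 0, -0.12, -1],
  [0, 0, 0, 0, 0, -0.12, -1],
  [0, 0, 0, 0, 0, -0.12, -1],
])

```text
time_s: 8.45
eef_pos: [548.0, -6.2, 63.2]
ee_rot: [-0.0, 0.985, 0.173, -0.001]
force: [-1.4, 1.5, 0.5]
grip_width: 0.132
```

```bash
python3 st.py
```

```text
8.45 [548.   -6.2  63.2] zaxis [-0.003  0.    -1.   ] yhead -70.0 j6 [-0.23  0.55  1.62 -0.    0.97  1.  ] F [-1.4  1.5  0.5] T [0.11 0.03 0.04] w 0.132
```

Emit:
play_rows([
  [0, 0, 0, 0, 0, -0.1, -1],
  [0, 0, 0, 0, 0, -0.1, -1],
  [0, 0, 0, 0, 0, -0.06, -1],
  [0, 0, 0, 0, 0, -0.06, -1],
])

```text
time_s: 8.78
eef_pos: [547.7, -5.4, 63.2]
ee_rot: [-0.001, 1.0, 0.005, -0.001]
force: [-0.4, 0.4, 1.2]
grip_width: 0.133
```

```bash
python3 st.py
```

```text
8.7833 [547.7  -5.4  63.2] zaxis [-0.003  0.002 -1.   ] yhead -89.5 j6 [-0.22  0.55  1.62  0.    0.97  1.34] F [-0.4  0.4  1.2] T [0.02 0.19 0.87] w 0.133
```

Emit:
play_rows([
  [0, 0, 0, 0, 0, -0.06, -1],
  [0, 0, 0, 0, 0, -0.06, -1],
])

```text
time_s: 8.95
eef_pos: [546.8, -5.4, 63.4]
ee_rot: [0.0, 0.999, -0.054, -0.003]
force: [-4.2, -1.3, 2.6]
grip_width: 0.134
```

```bash
python3 st.py
```

```text
8.95 [546.8  -5.4  63.4] zaxis [-0.006  0.    -1.   ] yhead -96.2 j6 [-0.22  0.55  1.62 -0.    0.98  1.46] F [-4.2 -1.3  2.6] T [-0.11  0.69  1.93] w 0.134
```

The moment about z rises from 0.04 to 0.87 and then 1.93 N m at a jaw heading of about -90°, so the screw is seated. Now I'll back off a quarter turn, to heading 0.

Emit:
play_rows([
  [0, 0, 0, 0, 0, 0.11, -1],
  [0.3, 0, 0, 0, 0, 0.12, -1],
  [0.3, 0, 0, 0, 0, 0.12, -1],
  [0.3, 0, 0, 0, 0, 0.12, -1],
  [0.3, 0, 0, 0, 0, 0.12, -1],
])

```text
time_s: 9.37
eef_pos: [546.5, -7.2, 63.2]
ee_rot: [0.003, 0.969, 0.248, -0.005]
force: [-0.0, -3.0, -1.3]
grip_width: 0.133
```

Emit:
play_rows([
  [0.3, 0, 0, 0, 0, 0.12, -1],
  [0.3, 0, 0, 0, 0, 0.12, -1],
  [0.3, 0, 0, 0, 0, 0.12, -1],
  [0.3, 0, 0, 0, 0, 0.12, -1],
  [0, 0, 0, 0, 0, 0.12, -1],
])

```text
time_s: 9.78
eef_pos: [548.2, -9.0, 63.2]
ee_rot: [0.006, 0.846, 0.533, -0.003]
force: [3.1, -1.4, -2.6]
grip_width: 0.126
```

```bash
python3 st.py
```

```text
9.7833 [548.2  -9.   63.2] zaxis [ 0.001 -0.014 -1.   ] yhead -25.5 j6 [-0.22  0.55  1.62 -0.02  0.97  0.23] F [ 3.1 -1.4 -2.6] T [-0.05 -0.46 -0.1 ] w 0.126
```

Emit:
play_rows([
  [0.3, 0.3, 0, 0, 0, 0.11, -1],
  [0.3, 0.3, 0, 0, 0, 0.11, -1],
  [0, 0, 0, 0, 0, 0.11, -1],
  [0, 0, 0, 0, 0, 0.09, -1],
  [0, 0, 0, 0, 0, 0, -1],
])

```text
time_s: 10.2
eef_pos: [550.1, -9.4, 63.2]
ee_rot: [0.008, 0.707, 0.707, -0.001]
force: [0.3, -1.1, 0.6]
grip_width: 0.131
```

```bash
python3 st.py; python3 - <<'E'
from h import *
ims=[]
c=optics.capture("top");ims.append(cv2.resize(c["img"][195:270,195:330],(540,300),interpolation=cv2.INTER_CUBIC))
for a,ce,p in blobs(c,(105,120,60),(130,255,255),(195,190,330,270),10): print("blue",a,ce.round(1),ray(c,*ce,89.5).round(1))
for a,ce,p in blobs(c,(0,140,60),(12,255,255),(270,215,315,245),3):
    print("orange top",a,ce.round(1))
c=optics.capture("scene");ims.append(cv2.resize(c["img"][175:255,240:384],(540,300),interpolation=cv2.INTER_CUBIC))
cv2.imwrite("pics/fin.png",np.vstack(ims))
E
```

```text
10.2 [550.1  -9.4  63.2] zaxis [ 0.01  -0.013 -1.   ] yhead -0.0 j6 [-0.23  0.55  1.62 -0.01  0.96 -0.22] F [ 0.3 -1.1  0.6] T [0.06 0.38 0.01] w 0.131
blue 54 [224.1 236.6] [544.6 153.3  89.5]
```

View pics/fin.png

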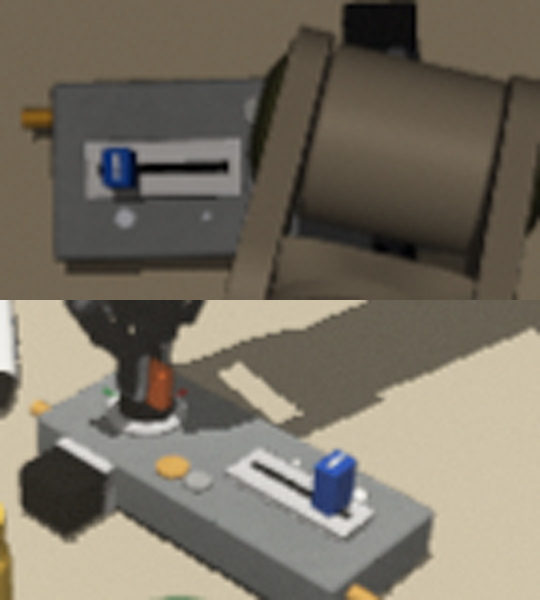

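The final view shows the selector beside the big dot: top crop (118,167), about (545,153) mm. The fingers are closed on the wing and the bystanders weren't touched. I'll hand in.

```bash
python3 -c "
from rig import ctrl
print(ctrl.finish_job())"; python3 st.py
```

```text
the job is handed in; nothing more can be done
None
the job is handed in; nothing more can be done
```

The feeder is set for thick filament and I handed the job in with the fingers still gripping the thumbscrew's wing; no verdict was reported.

- **Selector:** I pushed it with shut fingers until it stopped hard at about 28 N, at the position I had predicted. The last top view shows it beside the big white dot, about 41 mm from where it started.
- **Thumbscrew:** I gripped the wing at 40 N and turned it about 110° clockwise. The turning moment rose from 0.04 to 1.9 N m, so it had seated. I then turned it back to jaw heading 0°, a quarter turn from the seat heading of about -90°.
- **Grip:** the opening reads about 11 mm against the 12 mm wing, and the grasp point is about 82 mm above the desk, against 80.5 mm for the grip point.
- **Unsure:** near the seat the tool went about 6° past it, so the wing may sit a few degrees off in the pads, inside the 15° tolerance. The gripper hid the wing from above at the end, so I judged the final angle from the tool heading, and the scene view agreed with it.
- **Bystanders:** the arm stayed clear of the jar, cup, wheel and pen throughout and felt no unexpected contact. I did not measure their positions again at the end.

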